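# Load the tall gauge block into the inclined cassette and shut its keeper

## Robot

A 6-joint arm with a two-finger parallel gripper is mounted at the origin on a cart in front of the work surface, level with it; the furniture and walls round the work are solid. World frame = base frame: x ahead of the robot, y to its left, z up, the work surface at z = 0. Lengths are in m, angles in rad, forces in N, time in s.
With the tool pointing down it reaches from about 0.325 to 0.875 m from the base axis. Payload 4.4 kg.
Tool frame: the origin (TCP) lies between the finger pads; the fingertips stand 14 mm ahead of it and the grasp point (between the pads) lies 5 mm behind it; z points along the fingers, y is the direction in which the jaws open and shut (so a half turn about z gives the same grasp; the last joint's range is limited). The gripper opens to 85 mm and grips with 20 to 120 N. Pads are 22 mm wide; open, the fingers measure 114 mm over their backs; the gripper's body (76 mm by 85 mm) begins 54 mm behind the grasp point. The pads swing forward as they close: fully open they stand 13 mm farther back than shut.
Start: joints at [-1.419, 0.207, 1.542, -0, 1.393, -0.15], TCP at [0.171, -0.549, 0.212] pointing down, gripper open.
Joint ranges: [-2.73, 2.73], [-0.86, 2.22], [0.23, 2.46], [-1.11, 4.25], [0.08, 2.63], [-2.82, 2.82]. Speed limits (rad/s): [2.79, 2.79, 3.14, 3.14, 3.14, 3.14].

## Interface

Orientations are given as [roll, pitch, yaw] about the fixed x, y, z axes, in that order (R = Rz(yaw) Ry(pitch) Rx(roll)).
In Python, from plant import ctrl gives the robot as it stands.
- The arm moves only by the tool send_rows, never from a script. Its argument "steps" is one flat list of numbers, 7 for each row, row after row: the shift along the tool's x, y, z in mm, then the turn, a rotation vector about the tool's x, y, z in degrees, then the finger opening in mm, from 0 to 85.4. A call has 1 to 12 rows; each row is the pose to reach, as a shift and turn from the pose commanded when the call began, along the tool's axes at that moment; what a row does not reach only later rows make up. A row lasts 1/8 s, in which the tool goes at most 62.5 mm and 10.7 degrees, less where a joint would pass 70% of its speed; a pose out of reach is approached as far as the arm can. A call with a gripper value outside its range is refused whole. The fingers move at their own pace and stop on an object; "grip_force" is the grip in N (left out, the last holds). Time passes only in rows, so rows that repeat a pose let the fingers close. It gives the time, the measured TCP pose, the force and the opening at its end, in the units of the state.
- ctrl.observe(): the state, without advancing time (a new reading comes with each control period).
- ctrl.camera(name): name is "side" or "top" or "wrist"; returns a dict with "pixels" (480x640x3 uint8, red, green, blue), "intrinsics" (3x3 intrinsics, pixels), "D" ([k1, k2, p1, p2, k3] as OpenCV has them; the pictures are not rectified), "R" (3x3) and "t" (3): a world point X has camera coordinates R X + t. Camera axes: x right, y down, z forward; pixel columns grow to the right and rows downward; lengths in m; the calibration is good to about 2 mm. A picture is of the moment at which its call begins. There is no depth.
- ctrl.hand_in(): hands the job in, once; it reports no verdict.
The state is a dict: "clock": time; "q": joint angles; "qd": joint speeds; "tau": joint torques, N m; "tool_pos": TCP position; "eef_rot": TCP orientation; "ft_force": force on the tool from outside, world axes, zero at the start; "moment": the same for the moment, N m; "opening": opening from 0.0 (shut) to 1.0 (fully open).
Only numpy, scipy, OpenCV 4.12 (cv2) and the standard library are available. Lean on these libraries where they do the work, as an engineer would, in place of code of your own. Each camera call takes 0.05 s, during which the arm holds its last target. There are 200 camera calls.

## Task

Put the tall gauge block away in the slot of the inclined cassette: slide the keeper plate clear of the slot, set the block squarely down into the slot until it rests on the bottom, then slide the keeper fully back over it. Leave the two low gauge blocks and the ring gauge where they are.

Things in the scene. Friction and masses are not known exactly. Their poses are not given: they have to be found in the camera images.
- bed: The cassette's fixed aluminium bed, 96 mm up the slope (x from -48 to 48), 180 mm across (y from -45 to 135 mm), 22 mm thick, its face inclined 30 degrees towards the robot. Origin: centre of the slot's mouth, on the face. x: up the slope, away from the robot; y: level, across the slope, to the left, the way the keeper opens; z: square out of the face, leaning 30 degrees from vertical towards the robot.
- slot (a point): Centre of the bottom of the bed's only slot: 35 mm (bed x) by 14 mm (bed y) and 14 mm deep, square to the face, mouth bevelled 1.5 mm.
- rail (a point): Middle of the top of the nearer of the two guide rails, which run along bed y (from y = -25 to 125 mm) and stand 21.5 mm above the face, with 64 mm free between them (bed x from -32 to 32 mm).
- keeper (a joint): The keeper: a steel plate, 70 mm along bed x, 44 mm along bed y, sliding in the rails along bed y, its underside 14.75 mm and its top 18.25 mm above the bed's face. Value in m: 0 shut (centred over the slot, at a stop), 0.085 fully open (at the other stop, to the left); the slot is uncovered above 0.03. Stays where left, friction about 1.2 N. Starts within 12 mm of shut.
- fin (a point): Top centre of the black finger grip on the keeper, at the middle of the plate: 10 mm thick along bed y, 26 mm along bed x, rising 23 mm above the plate, square to the bed's face (so it too leans 30 degrees). Moves with the keeper; the point lies 41 mm above the bed's face.
- tall_block: The tall gauge block, plain ground steel, 9 mm (x) by 30 mm (y) by 25 mm high (z), about 75 g, standing on the desk; a sideways push near its top tips it, at its foot slides it. Origin: centre of its underside. In the slot its 30 mm side runs up the slope and 11 mm stand out of the face, under the keeper; either way round will do.
- low_block_a: A gauge block 10 mm (x) by 30 mm (y) by 10 mm high, loose on the desk; not needed. Origin: centre of its underside.
- low_block_b: A gauge block 9 mm (x) by 30 mm (y) by 8 mm high, loose on the desk; not needed. Origin: centre of its underside.
- ring_gauge: A steel ring 49 mm across and 15 mm high, loose on the desk; not needed. Origin: centre of its underside.

How it is judged:
By the outcome, as a careful person would: the job done as asked, in the order asked, and still so for the second after the job is handed in, with the robot touching nothing.
It also fails if it takes over 61 s, if anything falls off the work surface, if the arm or the gripper's body presses on something with over 40 N, if the wrist force passes 120 N, or if a joint passes its speed limit or range.

## Working session

There is one attempt and no reset: what is moved stays moved. The work goes in short steps, Python scripts to look and compute and a tool call to move; the robot and the scene stay as the last step left them, time stands still between calls to the robot, and variables do not carry over. Pictures are saved under pics/ and viewed, about 8 in all and at most 12, crops included, and the job is handed in when it is done.

Besides the shell and the picture viewer there is one more tool, called after "Call:" as name(argument=value, ...), one argument or row to a line, values as JSON. send_rows: Moves the arm, as the interface text tells. Its arguments: {"type":"object","properties":{"steps":{"type":"array","items":{"type":"number"}},"grip_force":{"type":"number"}},"required":["steps"]}

```bash
mkdir -p pics; ls; python3 - <<'E'
from plant import ctrl
import cv2,numpy as np
for n in ["side","top"]:
    c=ctrl.camera(n); cv2.imwrite(f"pics/{n}0.png",c["pixels"][:,:,::-1])
    print(n,c["intrinsics"].tolist(),c["D"],np.round(c["R"],4).tolist(),c["t"], -np.array(c["R"]).T@c["t"])
print(ctrl.observe())
E
```

```text
pics
side [[622.646223321014, 0.0, 330.9952978063438], [0.0, 622.646223321014, 245.34743665962085], [0.0, 0.0, 1.0]] [0.03931798 0.         0.         0.         0.        ] [[0.8047, 0.5934, -0.0183], [0.4284, -0.6017, -0.6741], [-0.411, 0.5346, -0.7384]] [-0.45295096 -0.13281935  1.46471684] [ 1.02337711 -0.59420205  0.98378056]
top [[460.999855067441, 0.0, 322.1267958588366], [0.0, 460.999855067441, 236.32511017151168], [0.0, 0.0, 1.0]] [-0.12065026  0.          0.          0.          0.        ] [[-0.0262, -0.9995, 0.016], [-0.9931, 0.0242, -0.1147], [0.1143, -0.0189, -0.9933]] [0.05009665 0.50472687 0.8878434 ] [0.40107156 0.05462453 0.93897953]
{'clock': 0.1, 'q': array([-1.41849239e+00,  2.07386860e-01,  1.54285861e+00,  4.14930150e-06,
        1.39348494e+00, -1.50504054e-01]), 'qd': array([-1.29660317e-03, -1.91456786e-03, -2.83944145e-03, -4.93261396e-05,
        8.44544339e-04,  5.41438951e-05]), 'tau': array([-7.22240275e-04, -3.84091938e+01, -2.92548895e+01, -1.82752856e-04,
        4.85921890e-03,  5.00077377e-06]), 'tool_pos': array([ 0.17134043, -0.54810143,  0.21118981]), 'eef_rot': array([-3.13947967e+00, -3.24564912e-04,  3.02806917e-01]), 'ft_force': array([ 0.36816364, -0.80289361, -0.4145913 ]), 'moment': array([-0.0150413 , -0.00734039,  0.02850389]), 'opening': 1.005843647045126}
```

View pics/top0.png

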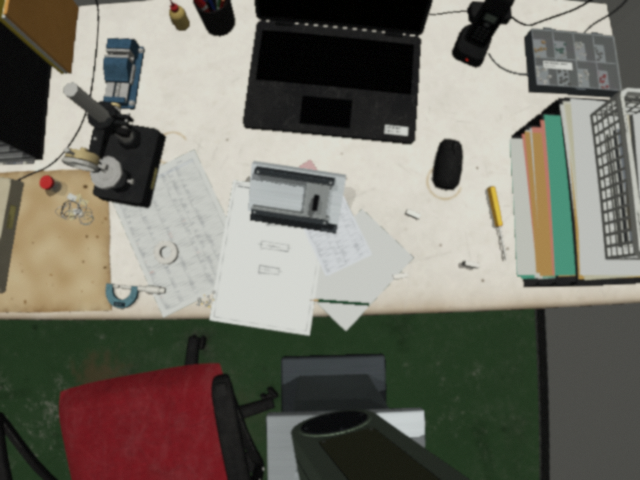

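View pics/side0.png

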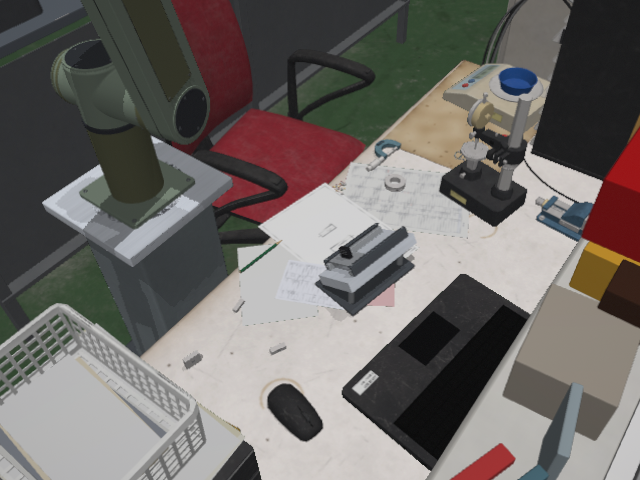

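```bash
python3 - <<'E'
import cv2,numpy as np
t=cv2.imread("pics/top0.png");s=cv2.imread("pics/side0.png")
a=cv2.resize(t[150:300,230:490],None,fx=3.07,fy=3.07,interpolation=cv2.INTER_CUBIC)
cv2.imwrite("pics/top0c.png",a)
b=cv2.resize(s[190:390,170:430],None,fx=3,fy=3,interpolation=cv2.INTER_CUBIC)
cv2.imwrite("pics/side0c.png",b)
E
```

```text
(no output)
```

View pics/top0c.png

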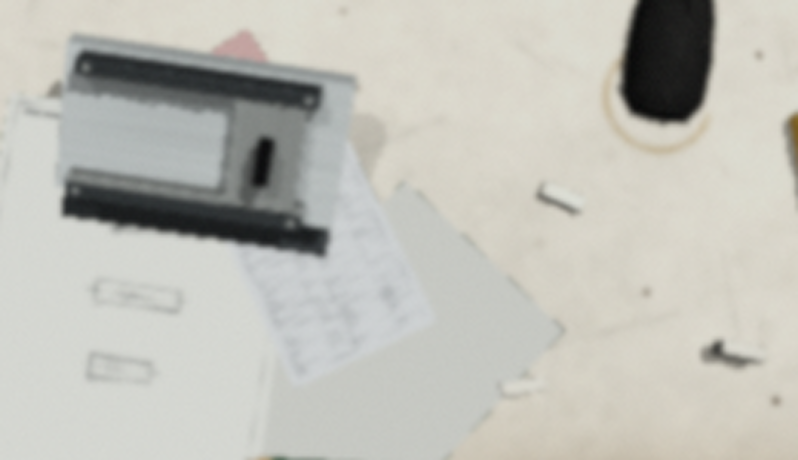

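View pics/side0c.png

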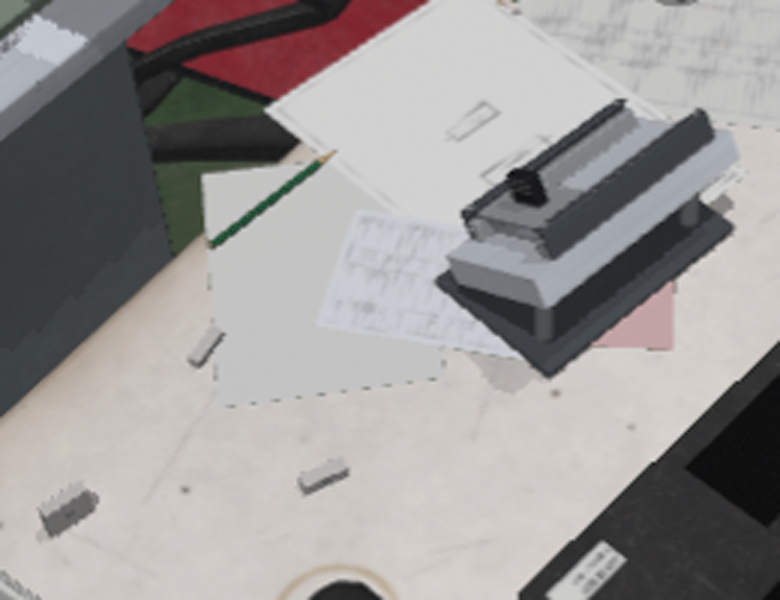

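```bash
cat > h.py <<'E'
import cv2,numpy as np
from scipy.optimize import least_squares
from scipy.spatial.transform import Rotation as Ro
from plant import ctrl
def cam(n,f=None):
    c=ctrl.camera(n)
    if f: cv2.imwrite(f,c["pixels"][:,:,::-1])
    c["R"]=np.array(c["R"]);c["t"]=np.array(c["t"]);return c
def proj(c,X):
    X=np.atleast_2d(np.asarray(X,float))
    return cv2.projectPoints(X,cv2.Rodrigues(c["R"])[0],c["t"],c["intrinsics"],np.array(c["D"]))[0].reshape(-1,2)
def ray(c,uv):
    p=cv2.undistortPoints(np.array([[uv]],float),c["intrinsics"],np.array(c["D"])).ravel()
    return -c["R"].T@c["t"], c["R"].T@np.array([p[0],p[1],1])
def onz(c,uv,z):
    o,d=ray(c,uv);return o+d*(z-o[2])/d[2]
def bedR(yaw): return (Ro.from_euler('z',yaw)*Ro.from_euler('y',-30,degrees=True)).as_matrix()
def bed(p,X): return np.asarray(X,float)/1000@bedR(p[3]).T+np.array(p[:3])
def tool():
    s=ctrl.observe();return s["tool_pos"],Ro.from_euler('xyz',s["eef_rot"]).as_matrix(),s
def delta(P,R,frm=None):
    """move in tool axes (mm, deg rotvec) from current (or given) pose to P,R"""
    p0,R0=frm if frm else tool()[:2]
    return np.round(R0.T@(np.array(P)-p0)*1000,1),np.round(Ro.from_matrix(R0.T@R).as_rotvec(degrees=True),2)
def down(yaw): # tool x at world yaw, pointing down
    c,s=np.cos(yaw),np.sin(yaw);return np.array([[c,s,0],[s,-c,0],[0,0,-1]])
def bedtool(yaw,flip=1):
    B=bedR(yaw);x=flip*B[:,0];z=-B[:,2];return np.stack([x,np.cross(z,x),z],1)
E
python3 - <<'E'
from h import *
ct,cs=cam("top"),cam("side")
T=lambda u,v:(230+u/3.07,150+v/3.07)
S=lambda u,v:(170+u/3,190+v/3)
C=[(ct,T(72,37),(48,135,0)),(ct,T(355,77),(48,-45,0)),
(cs,S(447,258),(-48,-45,0)),(cs,S(460,290),(-48,-45,-22)),(cs,S(540,305),(48,-45,-22)),(cs,S(740,150),(48,135,0)),
(cs,S(465,213),(-38,-25,21.5)),(cs,S(622,100),(-38,125,21.5))]
F=[(ct,T(264,138)),(cs,S(525,170))]
def res(p):
    r=[proj(c,bed(p,X))[0]-uv for c,uv,X in C]+[proj(c,bed(p,(0,p[4]*1000,41)))[0]-uv for c,uv in F]
    return np.ravel(r)
s=least_squares(res,[.45,.05,.1,0,0.005],loss='soft_l1')
print(s.x,np.round(s.fun if 0 else res(s.x).reshape(-1,2),1).tolist())
# tall block triangulate (centre)
uvs=[(ct,T(733,352)),(cs,S(68,508))]
A=[];b=[]
for c,uv in uvs:
    o,d=ray(c,uv);d/=np.linalg.norm(d);M=np.eye(3)-np.outer(d,d);A.append(M);b.append(M@o)
X=np.linalg.lstsq(np.vstack(A),np.hstack(b),rcond=None)[0];print("tall",X)
print("on z=.012",onz(*uvs[0],.012),onz(*uvs[1],.012))
for n,a,bb in (("ltop",(712,352),(760,360)),):print(onz(ct,T(*a),.012),onz(ct,T(*bb),.012))
print("side top edges",onz(cs,S(40,510),.025),onz(cs,S(78,482),.025))
w=cam("wrist");p,R,_=tool();print("cam in tool",R.T@(-w["R"].T@w["t"]-p),"axes",np.round(R.T@w["R"].T,3).tolist(),w["intrinsics"][0])
B=s.x
Rt=bedtool(B[3])
P=bed(B,(-10,20,41+90));print("above fin view",P,delta(P,Rt),delta(P,bedtool(B[3],-1)))
E
```

```text
[ 0.58009459  0.04043714  0.07298083 -0.1860202   0.00581511] [[-0.7, -2.2], [1.6, -0.2], [-0.5, -0.2], [-0.7, -1.6], [2.4, 2.6], [-2.0, -5.4], [0.0, 0.9], [1.8, 0.1], [-0.9, 6.6], [-0.2, 1.0]]
tall [ 0.44265531 -0.26157028  0.01047279]
on z=.012 [ 0.44206486 -0.261595    0.012     ] [ 0.44418179 -0.26164683  0.012     ]
[ 0.44249939 -0.24719025  0.012     ] [ 0.43616068 -0.27988419  0.012     ]
side top edges [ 0.43931218 -0.27680222  0.025     ] [ 0.44381821 -0.24958349  0.025     ]
cam in tool [ 0.07402951  0.00048539 -0.16214387] axes [[-0.001, -0.957, -0.289], [1.0, -0.001, -0.0], [-0.0, -0.289, 0.957]] [426.74137958   0.         313.41828293]
above fin view [0.51091272 0.07380798 0.18143016] (array([ 509.6, -492.7,   30.9]), array([-7.39, 29.4 , 27.34])) (array([ 509.6, -492.7,   30.9]), array([ -39.52,   -9.94, -147.45]))
```

Call:
send_rows(
  steps=[270,-230,0,0,0,0,85,270,-230,0,0,0,0,85,270,-230,0,0,0,0,85,270,-230,0,0,0,0,85,270,-230,0,0,0,0,85,270,-230,0,0,0,0,60,270,-230,0,0,0,0,40,270,-230,0,0,0,0,30],
)

```text
clock: 1.25
tool_pos: [0.3605, -0.2492, 0.2124]
eef_rot: [3.141, 0.0, 0.303]
ft_force: [-0.9, -0.5, 0.4]
opening: 0.371
```

```bash
python3 - <<'E'
from h import *
import pickle
c=cam("wrist","pics/w1.png");p,R,s=tool();print(p,s["eef_rot"],s["opening"],s["clock"]);pickle.dump(dict(R=c["R"],t=c["t"],intrinsics=c["intrinsics"],D=c["D"]),open("w1.pkl","wb"))
uv=proj(c,[.4426,-.2616,.0]).ravel();print(uv)
u,v=map(int,uv);u0,v0=max(0,u-50),max(0,v-40)
im=cv2.imread("pics/w1.png");cv2.imwrite("pics/w1c.png",cv2.resize(im[v0:v0+80,u0:u0+100],None,fx=6,fy=6,interpolation=cv2.INTER_CUBIC));print(u0,v0)
B=[.580,.0404,.073,-.186]
P=bed(B,(-10,25,41+100));print(P,delta(P,bedtool(B[3])))
E
```

```text
[ 0.36025131 -0.24962048  0.21233678] [3.14109808e+00 3.63952160e-04 3.01956214e-01] 0.351931587233108 1.3
[355.50571854 109.68817553]
305 69
[0.50682835 0.07960785 0.19010958] (array([ 237.9, -270.8,   22. ]), array([-7.29, 29.41, 27.32]))
```

View pics/w1c.png

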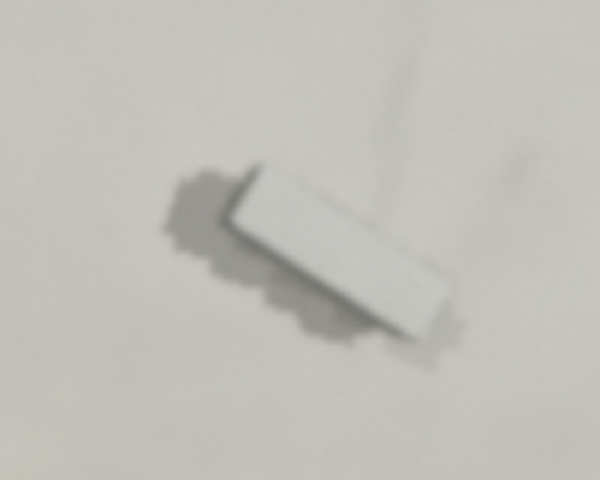

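Call:
send_rows(
  steps=[120,-135,-15,-3.6,14.7,13.7,30,238,-271,22,-7.3,29.4,27.3,28,238,-271,22,-7.3,29.4,27.3,28,238,-271,22,-7.3,29.4,27.3,28,238,-271,22,-7.3,29.4,27.3,28,238,-271,22,-7.3,29.4,27.3,28,238,-271,22,-7.3,29.4,27.3,28,238,-271,22,-7.3,29.4,27.3,28],
)

```text
clock: 2.3
tool_pos: [0.507, 0.0802, 0.1898]
eef_rot: [3.141, -0.522, -0.185]
ft_force: [0.4, 0.6, 0.4]
opening: 0.327
```

```bash
python3 - <<'E'
from h import *
import pickle
c1=pickle.load(open("w1.pkl","rb"))
q=[onz(c1,(305+u/6,69+v/6),.025) for u,v in ((262,163),(232,218),(410,338),(452,283))]
q=np.array(q);print(np.round(q,4).tolist(),"c",q.mean(0)); L=(q[2]+q[3]-q[0]-q[1])/2;W=(q[0]+q[3]-q[1]-q[2])/2
print("L",np.linalg.norm(L),np.degrees(np.arctan2(L[1],L[0])),np.linalg.norm(W),np.degrees(np.arctan2(W[1],W[0])))
c=cam("wrist","pics/w2.png");p,R,s=tool();print(p,s["eef_rot"],s["opening"],s["clock"]);pickle.dump(dict(R=c["R"],t=c["t"],intrinsics=c["intrinsics"],D=c["D"]),open("w2.pkl","wb"))
im=cv2.imread("pics/w2.png");cv2.imwrite("pics/w2b.png",cv2.resize(im,(800,600)))
E
```

```text
[[0.4498, -0.251, 0.025], [0.4422, -0.2494, 0.025], [0.4348, -0.2767, 0.025], [0.4431, -0.2796, 0.025]] c [ 0.44246694 -0.26417148  0.025     ]
L 0.028858434208794376 -104.21401999192436 0.008277650735631734 -15.725483913591953
[0.50685805 0.07927282 0.18997186] [ 3.1409679  -0.52259    -0.18662713] 0.32650405387483417 2.35
```

View pics/w2b.png

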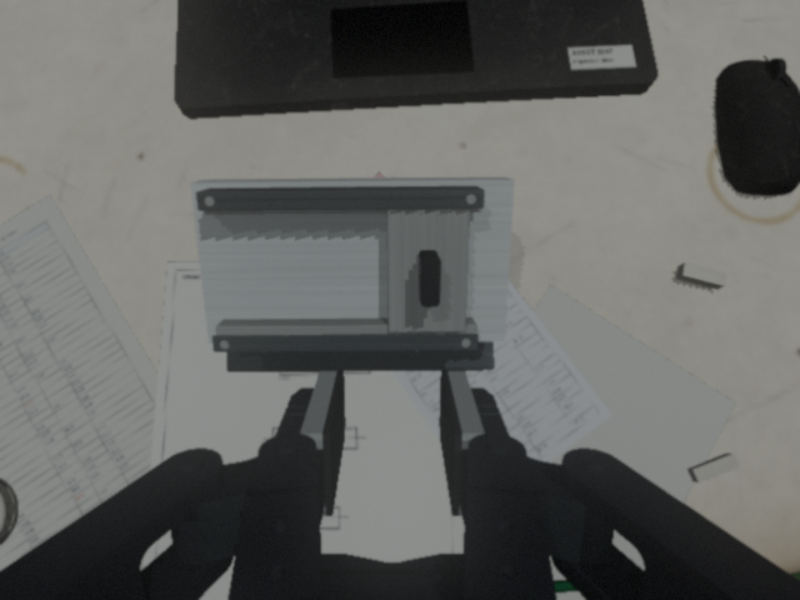

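```bash
cat > fit.py <<'E'
from h import *
import pickle
c=pickle.load(open("w2.pkl","rb"))
C=[((193,181),(48,135,0)),((513,178),(48,-45,0)),((197,210),(32,125,21.5)),((483,208),(32,-25,21.5)),((215,336),(-32,125,21.5)),((474,333),(-32,-25,21.5))]
K=[((470,212),(32,-22,18.25)),((388,212),(32,22,18.25)),((388,332),(-32,22,18.25)),((430,281),(0,0,41))]
def res(p):
    r=[proj(c,bed(p,X))[0]-np.array(uv)*.8 for uv,X in C]+[proj(c,bed(p,np.array(X)+[0,1000*p[4],0]))[0]-np.array(uv)*.8 for uv,X in K]
    return np.ravel(r)
s=least_squares(res,[.58,.04,.073,-.186,.006],loss='soft_l1')
print(np.round(s.x,4),np.round(res(s.x).reshape(-1,2),1).tolist())
B=s.x
for z in (60,38):
    P=bed(B,(0,B[4]*1000,z));print(z,P,delta(P,bedtool(B[3])))
E
python3 fit.py
```

```text
[ 0.576   0.0431  0.0699 -0.1792  0.0034] [[-1.9, -0.2], [0.3, 0.5], [1.0, 3.8], [-0.1, 3.8], [-3.4, -5.7], [3.1, -4.7], [-0.1, -0.0], [-0.6, 0.3], [0.1, -4.9], [0.7, 0.3]]
60 [0.54710377 0.05174284 0.12187997] (array([ 4.7, 19.5, 81.3]), array([ 0.25,  0.06, -0.37]))
38 [0.55792766 0.04978241 0.10282741] (array([  4.7,  19.4, 103.3]), array([ 0.25,  0.06, -0.37]))
```

```bash
sed -i 's/^s=least.*/def res(p):\n    o=lambda X:np.array(X)*([p[5],1,1] if abs(X[0])==32 else 1)\n    r=[proj(c,bed(p,o(X)))[0]-np.array(uv)*.8 for uv,X in C]+[proj(c,bed(p,np.array(X)+[0,1000*p[4],0]))[0]-np.array(uv)*.8 for uv,X in K]\n    r=np.array(r);r[-4:-1,1]=0;return r.ravel()\ns=least_squares(res,[.58,.04,.073,-.186,.006,1.],loss="soft_l1")/; s/(60,38)/(60,40)/' fit.py; python3 fit.py
```

```text
[ 0.5763  0.0428  0.0679 -0.1779  0.0034  1.1057] [[-0.7, 0.9], [-0.2, 1.2], [1.8, -0.5], [-0.2, -0.7], [-1.6, -1.0], [2.7, -0.2], [-0.4, 0.0], [-0.5, 0.0], [0.3, 0.0], [0.6, 0.6]]
60 [0.54741343 0.05153603 0.11987765] (array([ 4. , 19.7, 83.2]), array([ 0.28,  0.06, -0.43]))
40 [0.55725556 0.04976611 0.10255714] (array([  4. ,  19.6, 103.2]), array([ 0.28,  0.06, -0.43]))
```

Call:
send_rows(
  steps=[4,20,40,0.3,0,-0.4,28,4,20,80,0.3,0,-0.4,28,4,20,99,0.3,0,-0.4,28,4,20,99,0.3,0,-0.4,28,4,20,99,0.3,0,-0.4,28],
  grip_force=20,
)

```text
clock: 2.98
tool_pos: [0.5556, 0.0498, 0.1075]
eef_rot: [-3.14, -0.525, -0.18]
ft_force: [1.4, -0.6, -0.5]
opening: 0.325
```

```bash
python3 - <<'E'
from h import *
c=cam("wrist","pics/w3.png");p,R,s=tool();print(p,s["eef_rot"],s["opening"],s["clock"],s["ft_force"])
im=cv2.imread("pics/w3.png")
cv2.imwrite("pics/w3b.png",im[140:480,100:520])
E
```

```text
[0.55582714 0.05026788 0.10797069] [-3.13978124 -0.52571873 -0.17911831] 0.3320087591311922 3.025 [ 0.09747316  0.22399786 -0.87892826]
```

View pics/w3b.png

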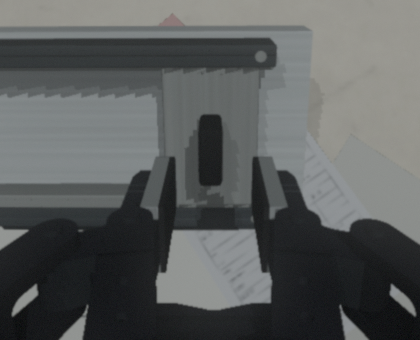

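```bash
python3 - <<'E'
from h import *
c=cam("wrist");p,R,s=tool()
T=lambda X:p+R@(np.array(X)/1000)
for X in [(0,0,14),(11,14,12),(-11,14,12),(11,14,-20),(-11,14,-20)]: print(X,proj(c,T(X))[0]-[100,140])
B=[.5763,.0428,.0679,-.1779]
for X in [(13,3.4,41),(-13,3.4,41),(13,3.4,18),(-13,3.4,18),(48,-45,0),(35,-25,21.5)]: print("bed",X,proj(c,bed(B,X))[0]-[100,140])
E
```

```text
(0, 0, 14) [211.29005331 145.34315221]
(11, 14, 12) [243.51764259 123.58470935]
(-11, 14, 12) [242.57016847 169.7297123 ]
(11, 14, -20) [249.60490113 153.99831806]
(-11, 14, -20) [248.21494125 207.64194363]
bed (13, 3.4, 41) [212.98106554 128.66051399]
bed (-13, 3.4, 41) [213.11128343 184.83337773]
bed (13, 3.4, 18) [213.04139902 111.31467555]
bed (-13, 3.4, 18) [213.15549455 162.17528857]
bed (48, -45, 0) [312.62454502  31.00417013]
bed (35, -25, 21.5) [276.69655951  66.74328652]
```

```bash
python3 - <<'E'
import cv2
im=cv2.imread("pics/w3.png")
cv2.imwrite("pics/w3c.png",cv2.convertScaleAbs(cv2.resize(im[240:420,220:420],None,fx=3.3,fy=3.3,interpolation=cv2.INTER_CUBIC),alpha=2.0))
E
```

```text
(no output)
```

View pics/w3c.png

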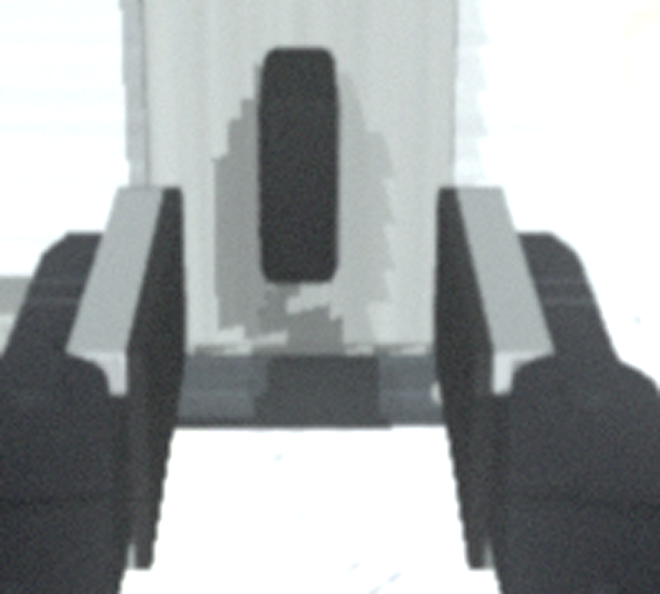

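```bash
python3 - <<'E'
from h import *
c=cam("side","pics/s4.png");p,R,s=tool()
im=cv2.imread("pics/s4.png")
T=lambda X:p+R@(np.array(X)/1000)
B=[.5763,.0428,.0679,-.1779]
k=5;u0,v0=280,160
im=cv2.resize(im[v0:v0+120,u0:u0+160],None,fx=k,fy=k,interpolation=cv2.INTER_CUBIC)
im=cv2.convertScaleAbs(im,alpha=1.4)
def d(X,col):
    q=proj(c,X)[0];cv2.circle(im,(int((q[0]-u0+.5)*k),int((q[1]-v0+.5)*k)),4,col,-1)
for y in(14,-14): d(T((0,y,14)),(0,0,255)); d(T((0,y,-20)),(0,255,255))
d(T((0,0,0)),(255,0,255))
for X in [(48,-45,0),(-48,-45,0),(48,135,0),(35,-25,21.5),(-35,-25,21.5)]: d(bed(B,X),(0,255,0))
d(bed(B,(0,4,41)),(255,0,0));d(bed(B,(0,4,18)),(255,0,0))
cv2.imwrite("pics/s4c.png",im)
E
```

```text
(no output)
```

View pics/s4c.png

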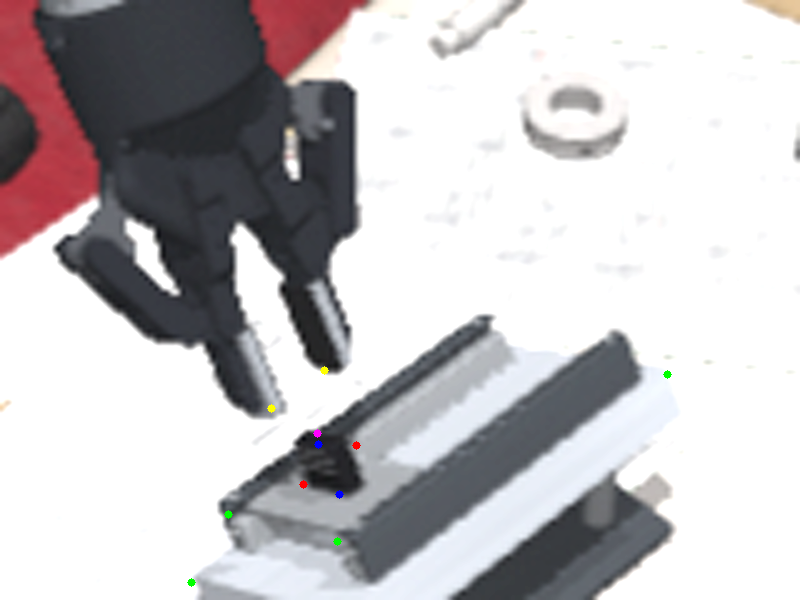

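```bash
python3 - <<'E'
from h import *
cw,cs=cam("wrist"),cam("side");p,R,s=tool()
A=[];b=[]
for c,uv in ((cw,(314.1,297)),(cs,(280+306/5,160+387/5))):
    o,d=ray(c,uv);d/=np.linalg.norm(d);M=np.eye(3)-np.outer(d,d);A.append(M);b.append(M@o)
X,r=np.linalg.lstsq(np.vstack(A),np.hstack(b),rcond=None)[:2];print(X,r,"in tool",R.T@(X-p)*1000,"world off",(X-p-R@[.011,0,.010])*1000)
B=[.5763,.0428,.0679,-.1779]
print("in bed",bedR(B[3]).T@(X-B[:3])*1000)
for c in (cw,cs):print(proj(c,X))
E
```

```text
[0.55352859 0.05012926 0.13219305] [9.69292588e-07] in tool [ 10.64272035   1.66654033 -22.1566645 ] world off [-16.48403484   1.19689382  27.63693395]
in bed [11.61390886  3.18388179 67.53393142]
[[315.59185526 298.25820121]]
[[341.56979241 237.36241798]]
```

Call:
send_rows(
  steps=[0,-1,20,0,0,0,28,0,-1,34,0,0,0,28,0,-1,40,0,0,0,28,0,-1,40,0,0,0,28],
)

```text
clock: 3.72
tool_pos: [0.5751, 0.0492, 0.0718]
eef_rot: [-3.14, -0.523, -0.177]
ft_force: [-0.3, -0.4, -0.0]
opening: 0.329
```

Call:
send_rows(
  steps=[0,0,0,0,0,0,5,0,0,0,0,0,0,5,0,0,0,0,0,0,5,0,0,0,0,0,0,5],
  grip_force=20,
)

```text
clock: 4.22
tool_pos: [0.5754, 0.0491, 0.0725]
eef_rot: [-3.14, -0.524, -0.177]
ft_force: [-3.5, 0.8, 6.8]
opening: 0.112
```

Call:
send_rows(
  steps=[0,0,0,0,0,0,16,0,0,-3,0,0,0,16,0,0,-3,0,0,0,5,0,0,-3,0,0,0,5,0,0,-3,0,0,0,5],
)

```text
clock: 4.85
tool_pos: [0.5736, 0.0493, 0.0746]
eef_rot: [-3.14, -0.523, -0.177]
ft_force: [-4.4, 0.7, 5.4]
opening: 0.11
```

Call:
send_rows(
  steps=[0,-10,0,0,0,0,5,0,-20,0,0,0,0,5,0,-32,0,0,0,0,5,0,-44,0,0,0,0,5,0,-56,0,0,0,0,5,0,-68,0,0,0,0,5,0,-74,0,0,0,0,5,0,-76,0,0,0,0,5,0,-76,0,0,0,0,5],
)

```text
clock: 5.98
tool_pos: [0.587, 0.1244, 0.0747]
eef_rot: [-3.139, -0.524, -0.177]
ft_force: [-3.8, 2.1, 5.0]
opening: 0.108
```

Now creep to the stop.

Call:
send_rows(
  steps=[0,-2,0,0,0,0,5,0,-3,0,0,0,0,5,0,-4,0,0,0,0,5,0,-4,0,0,0,0,5],
)

```text
clock: 6.48
tool_pos: [0.5876, 0.1277, 0.0746]
eef_rot: [-3.14, -0.523, -0.177]
ft_force: [-4.6, -0.1, 5.8]
opening: 0.11
```

Call:
send_rows(
  steps=[0,-1,0,0,0,0,5,0,-2,0,0,0,0,5,0,-2,0,0,0,0,5],
)

```text
clock: 6.85
tool_pos: [0.5876, 0.1281, 0.0746]
eef_rot: [3.14, -0.522, -0.177]
ft_force: [-6.0, -4.9, 7.0]
opening: 0.107
```

Call:
send_rows(
  steps=[0,2,0,0,0,0,28,0,2,0,0,0,0,28,0,2,0,0,0,0,28,0,2,-50,0,0,0,30,0,2,-100,0,0,0,30,0,2,-100,0,0,0,30],
)

```text
clock: 7.6
tool_pos: [0.5405, 0.138, 0.166]
eef_rot: [-3.136, -0.532, -0.177]
ft_force: [0.8, -0.0, 0.6]
opening: 0.348
```

```bash
python3 - <<'E'
from h import *
p,R,s=tool();print(p,s["eef_rot"],s["ft_force"],s["opening"])
yaw=np.radians(75)
Rt=down(yaw)
for z in (.13,):
    P=np.array([.4425,-.263,z]);print(delta(P,Rt))
B=[.5763,.0428,.0679,-.1779]
for q in ([.5876,.128,.0746],):print("bed of tool at stop",bedR(-.177).T@(np.array(q)-B[:3])*1000)
E
```

```text
[0.54050734 0.13801773 0.16598354] [-3.13608474 -0.53177664 -0.17732234] [ 0.79808796 -0.01367363  0.5620371 ] 0.34778956046520126
(array([-40.4, 412.1,  15.7]), array([ 22.35, -24.82, -82.9 ]))
bed of tool at stop [-8.73070367e-03  8.58585381e+01  7.74153428e+00]
```

Call:
send_rows(
  steps=[-4,46,-10,2.5,-2.8,-9.2,30,-9,92,-5,5,-5.5,-18.4,30,-13,137,0,7.5,-8.3,-27.6,30,-18,183,5,9.9,-11,-36.8,30,-22,229,8,12.4,-13.8,-46,30,-27,275,10,14.9,-16.5,-55.3,30,-31,321,12,17.4,-19.3,-64.5,30,-36,366,14,19.9,-22.1,-73.7,30,-40,412,16,22.35,-24.8,-82.9,30,-40,412,16,22.35,-24.8,-82.9,30,-40,412,16,22.35,-24.8,-82.9,30],
)

```text
clock: 8.98
tool_pos: [0.4396, -0.2655, 0.1251]
eef_rot: [-3.131, 0.004, 1.309]
ft_force: [-0.2, 0.1, 0.7]
opening: 0.352
```

```bash
python3 - <<'E'
from h import *
c=cam("wrist","pics/w5.png");p,R,s=tool();print(p,s["eef_rot"],s["opening"],s["clock"])
import pickle;pickle.dump(dict(R=c["R"],t=c["t"],intrinsics=c["intrinsics"],D=c["D"]),open("w5.pkl","wb"))
print(proj(c,[.4425,-.263,.025]))
im=cv2.imread("pics/w5.png")[200:400,215:415]
cv2.imwrite("pics/w5c.png",cv2.convertScaleAbs(cv2.resize(im,None,fx=3,fy=3,interpolation=cv2.INTER_CUBIC),alpha=1.3))
E
```

```text
[ 0.44028767 -0.26454382  0.12517513] [-3.13089246  0.0041888   1.31220227] 0.3506148348198195 9.025
[[317.63808763 224.92100629]]
```

View pics/w5c.png

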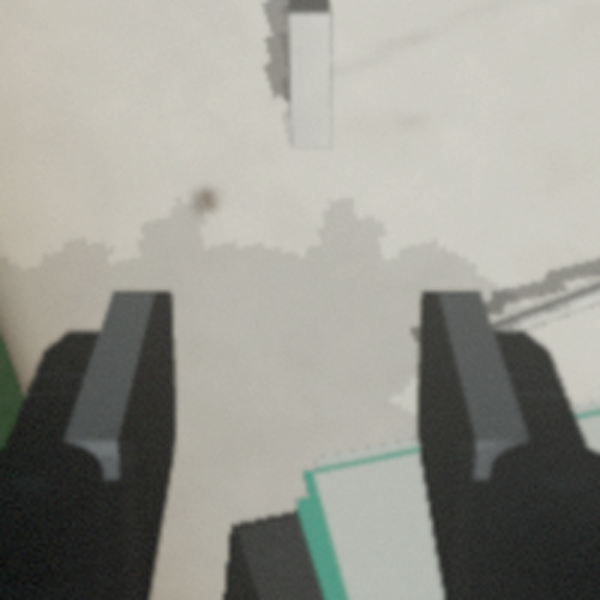

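```bash
python3 - <<'E'
from h import *
import pickle
c=pickle.load(open("w5.pkl","rb"));p,R,s=tool()
q=np.array([onz(c,(215+u/3,200+v/3),.025) for u,v in ((289,12),(331,10),(333,148),(290,148))])
print(q.tolist());t=(q-p)@R*1000;print("tool",np.round(t,1).tolist(),t.mean(0))
L=q[0]+q[1]-q[2]-q[3];print(np.degrees(np.arctan2(L[1],L[0])),np.linalg.norm(L)/2, "yaw",np.degrees(s["eef_rot"][2]))
for z in (-15,-22,-28):
    print(z,[np.round(proj(c,p+R@(np.array(X)/1000))[0],1).tolist() for X in ((11,15,z),(11,-15,z),(-11,15,z))])
print("obs tips: (272.3,297.3) (355,297.3); -x row ~346")
E
```

```text
[[0.4421777876114554, -0.24885930185613211, 0.025000000000000022], [0.4507619464530924, -0.250711170259282, 0.025000000000000022], [0.44351743166590063, -0.2802015426535657, 0.025000000000000022], [0.4345522896883281, -0.27781718447387405, 0.025000000000000022]]
tool [[16.1, -1.1, 100.1], [16.5, 7.7, 100.0], [-13.9, 8.2, 100.2], [-13.9, -1.1, 100.3]] [  1.19152951   3.41697266 100.1401932 ]
75.72601630023678 0.030155081627960427 yaw 75.1836516787785
-15 [[353.5, 282.3], [272.9, 282.7], [352.2, 335.0]]
-22 [[355.2, 289.9], [271.1, 290.3], [353.8, 344.5]]
-28 [[356.9, 297.0], [269.5, 297.4], [355.3, 353.2]]
obs tips: (272.3,297.3) (355,297.3); -x row ~346
```

Call:
send_rows(
  steps=[1,3.3,50,-0.6,0,-0.5,30,1,3.3,95,-0.6,0,-0.5,30,1,3.3,115,-0.6,0,-0.5,30,1,3.3,126,-0.6,0,-0.5,30,1,3.3,130,-0.6,0,-0.5,30,1,3.3,130,-0.6,0,-0.5,30],
)

```text
clock: 9.78
tool_pos: [0.4429, -0.2648, -0.0027]
eef_rot: [3.138, 0.004, 1.316]
ft_force: [0.2, 0.3, -0.6]
opening: 0.353
```

```bash
python3 - <<'E'
from h import *
c=cam("wrist","pics/w6.png");p,R,s=tool();print(p,s["eef_rot"],s["opening"],s["clock"],s["ft_force"])
q=[[0.44218,-0.24886,.025],[0.45076,-0.25071,.025],[0.4435,-0.2802,.025],[0.43455,-0.2778,.025]]
print(proj(c,q).round(1).tolist());print("tool",np.round((np.array(q)-p)@R*1000,1).tolist())
im=cv2.imread("pics/w6.png")[200:400,215:415]
cv2.imwrite("pics/w6c.png",cv2.convertScaleAbs(cv2.resize(im,None,fx=3,fy=3,interpolation=cv2.INTER_CUBIC),alpha=1.3))
E
```

```text
[ 0.44314091 -0.26499332 -0.00237298] [3.13711913 0.00464507 1.31578143] 0.34945879166963345 9.825 [ 0.37641183 -0.2655823   0.26324127]
[[298.5, 288.7], [324.2, 287.6], [324.8, 364.7], [299.3, 364.6]]
tool [[15.2, -4.9, -27.5], [15.6, 3.9, -27.4], [-14.8, 4.3, -27.3], [-14.7, -5.0, -27.3]]
```

View pics/w6c.png

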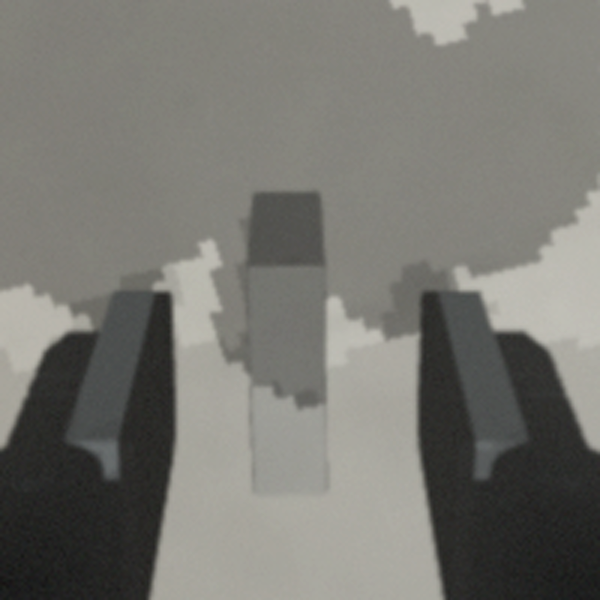

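Call:
send_rows(
  steps=[0,-0.8,0,0,0,0,5,0,-0.8,0,0,0,0,5,0,-0.8,0,0,0,0,5,0,-0.8,0,0,0,0,5,0,-0.8,0,0,0,0,5],
  grip_force=40,
)

```text
clock: 10.45
tool_pos: [0.4423, -0.2648, -0.0022]
eef_rot: [3.137, 0.005, 1.316]
ft_force: [-1.2, 1.0, 5.9]
opening: 0.092
```

Call:
send_rows(
  steps=[0,0,0,0,0,0,5,0,0,-20,0,0,0,5,0,0,-60,0,0,0,5,0,0,-110,0,0,0,5,0,0,-150,0,0,0,5,0,0,-150,0,0,0,5],
)

```text
clock: 11.2
tool_pos: [0.4438, -0.2654, 0.1507]
eef_rot: [3.131, 0.008, 1.316]
ft_force: [-1.2, -0.2, -0.9]
opening: 0.088
```

```bash
python3 - <<'E'
from h import *
c=cam("wrist","pics/w7.png");p,R,s=tool();print(p,s["eef_rot"],s["opening"],s["clock"],s["ft_force"])
im=cv2.imread("pics/w7.png")[230:380,240:390]
cv2.imwrite("pics/w7c.png",cv2.convertScaleAbs(cv2.resize(im,None,fx=4,fy=4,interpolation=cv2.INTER_CUBIC),alpha=1.6))
B=[.5763,.0428,.0679,-.1779]
yaw=-.178;P0=np.array([.5876,.128,.0746])+bedR(yaw)@[0,-.085,0]  # tool at slot plane
P=P0+bedR(yaw)@[0,0,.09];print(P0,P,delta(P,bedtool(yaw)))
E
```

```text
[ 0.44216136 -0.2641112   0.1481266 ] [3.13575916 0.00536058 1.31606444] 0.08675258511508935 11.25 [-0.92871917  0.51528668 -0.72453701]
[0.57254977 0.04434302 0.0746    ] [0.52826078 0.05231079 0.15254229] (array([327.9,   3.6,  -6.2]), array([-21.88,  24.15,  83.61]))
```

View pics/w7c.png

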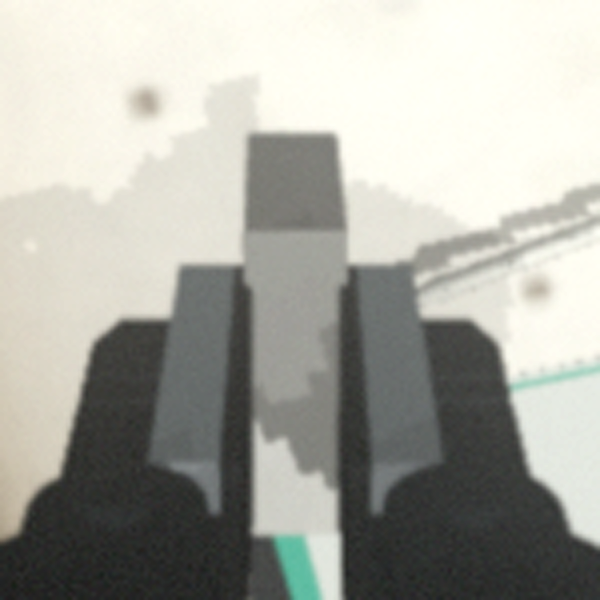

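Call:
send_rows(
  steps=[36,0,-6,-2.4,2.7,9.3,5,73,1,-12,-4.9,5.4,18.6,5,109,1,-14,-7.3,8,27.9,5,146,2,-14,-9.7,10.7,37.2,5,182,2,-14,-12.2,13.4,46.5,5,219,3,-12,-14.6,16.1,55.7,5,255,3,-10,-17,18.8,65,5,291,3,-8,-19.4,21.5,74.3,5,328,3.6,-6,-21.9,24.2,83.6,5,328,3.6,-6,-21.9,24.2,83.6,5,328,3.6,-6,-21.9,24.2,83.6,5,328,3.6,-6,-21.9,24.2,83.6,5],
)

```text
clock: 12.75
tool_pos: [0.5263, 0.0528, 0.1498]
eef_rot: [-3.141, -0.518, -0.177]
ft_force: [-0.4, -0.0, -0.2]
opening: 0.09
```

```bash
python3 - <<'E'
from h import *
for _ in range(1):
    c=cam("wrist","pics/w8.png");p,R,s=tool();print(p,s["eef_rot"],s["opening"],s["clock"])
B=[.5763,.0428,.0679,-.1779]
g=cv2.cvtColor(c["pixels"],cv2.COLOR_RGB2GRAY).astype(np.float32)
def smp(xs,ys,z=0):
    X=np.array([(x,y,z) for x in xs for y in ys],float);uv=proj(c,bed(B,X)).astype(np.float32)
    return cv2.remap(g,uv[:,0].reshape(len(xs),-1),uv[:,1].reshape(len(xs),-1),1)
ys=np.arange(-16,17);a=smp(np.arange(-8,14,2),ys).mean(0);print("y:",list(zip(ys.tolist(),a.astype(int).tolist())))
xs=np.arange(-31,31);a=smp(xs,np.arange(-4,5)).mean(1);print("x:",list(zip(xs.tolist(),a.astype(int).tolist())))
print("ref x at y=30",smp(xs,np.arange(26,34)).mean(1).astype(int).tolist())
P0=np.array([.57255,.04434,.0746]);print(delta(P0+bedR(-.178)@[0,0,.09],bedtool(-.178)))
cn=[(15.3,4.5,-2),(15.3,-4.5,-2),(-14.7,4.5,-2),(-14.7,-4.5,-2)]
print("block bottom px",proj(c,p+np.array(cn)/1000@R.T).round().tolist(),"slot px",proj(c,bed(B,[(17.5,7,0),(17.5,-7,0),(-17.5,7,0),(-17.5,-7,0)])).round().tolist())
E
```

```text
[0.52681989 0.05238713 0.15044022] [-3.14031674 -0.51911459 -0.17827133] 0.08959873197414123 12.8
y: [(-16, 128), (-15, 128), (-14, 128), (-13, 128), (-12, 128), (-11, 128), (-10, 128), (-9, 124), (-8, 108), (-7, 97), (-6, 94), (-5, 96), (-4, 96), (-3, 101), (-2, 116), (-1, 118), (0, 118), (1, 118), (2, 117), (3, 112), (4, 109), (5, 108), (6, 107), (7, 99), (8, 111), (9, 124), (10, 126), (11, 127), (12, 126), (13, 127), (14, 126), (15, 127), (16, 126)]
x: [(-31, 93), (-30, 93), (-29, 94), (-28, 94), (-27, 94), (-26, 94), (-25, 94), (-24, 97), (-23, 114), (-22, 129), (-21, 130), (-20, 129), (-19, 129), (-18, 121), (-17, 110), (-16, 108), (-15, 105), (-14, 106), (-13, 115), (-12, 118), (-11, 121), (-10, 122), (-9, 122), (-8, 122), (-7, 123), (-6, 122), (-5, 121), (-4, 120), (-3, 119), (-2, 120), (-1, 123), (0, 124), (1, 120), (2, 117), (3, 118), (4, 118), (5, 116), (6, 111), (7, 105), (8, 98), (9, 93), (10, 91), (11, 90), (12, 86), (13, 84), (14, 84), (15, 83), (16, 83), (17, 83), (18, 83), (19, 86), (20, 84), (21, 83), (22, 82), (23, 81), (24, 81), (25, 81), (26, 83), (27, 83), (28, 82), (29, 79), (30, 67)]
ref x at y=30 [128, 128, 128, 127, 126, 127, 129, 130, 130, 130, 130, 130, 128, 127, 127, 128, 131, 131, 129, 126, 127, 127, 125, 123, 124, 127, 127, 126, 124, 124, 125, 126, 126, 125, 126, 127, 128, 127, 125, 125, 126, 126, 126, 125, 125, 126, 120, 105, 95, 94, 90, 85, 83, 81, 80, 80, 81, 82, 81, 80, 77, 66]
(array([ 2.3, -0.2, -1.1]), array([-0.07,  0.26, -0.01]))
block bottom px [[324.0, 264.0], [302.0, 264.0], [324.0, 331.0], [302.0, 331.0]] slot px [[303.0, 201.0], [326.0, 201.0], [303.0, 255.0], [325.0, 255.0]]
```

Call:
send_rows(
  steps=[2.6,0,30,0,0.3,0,5,2.6,0,60,0,0.3,0,5,2.6,0,80,0,0.3,0,5,2.6,0,89,0,0.3,0,5,2.6,0,89,0,0.3,0,5,2.6,0,89,0,0.3,0,5],
)

```text
clock: 13.55
tool_pos: [0.5737, 0.0447, 0.0765]
eef_rot: [-3.139, -0.528, -0.179]
ft_force: [0.4, 0.4, -0.6]
opening: 0.089
```

```bash
cat > st.py <<'E'
from h import *
p,R,s=tool();B=[.5763,.0428,.0679]
b=bedR(-.178).T@(p-B)*1000
print("tool in bed",b.round(1),"F bed",(bedR(-.178).T@s["ft_force"]).round(1),"rot err",delta(p,bedtool(-.178))[1],s["opening"],s["clock"])
E
python3 st.py
```

```text
tool in bed [1.8 1.4 8.8] F bed [ 0.   0.5 -0.7] rot err [-0.1  -0.24 -0.07] 0.08920754839659778 13.55
```

```bash
cat > st.py <<'E'
from h import *
import sys
n=int(sys.argv[1]) if len(sys.argv)>1 else 6
B=[.5763,.0428,.0679];a=[]
for _ in range(n):
    if n>1: ctrl.camera("wrist")
    p,R,s=tool();a.append(np.r_[bedR(-.178).T@(p-B)*1000,bedR(-.178).T@s["ft_force"],delta(p,bedtool(-.178))[1]])
print("bedpos/F/roterr mean",np.mean(a,0).round(2),"sd",np.std(a,0).round(2),s["opening"],s["clock"])
E
python3 st.py 8
python3 - <<'E'
from h import *
c=cam("wrist","pics/w9.png");p,R,s=tool()
g=cv2.cvtColor(c["pixels"],cv2.COLOR_RGB2GRAY)
B=[.5763,.0428,.0679,-.1779]
cn=[(15.3,4.5,-2),(15.3,-4.5,-2),(15.3,4.5,-27)]
print(proj(c,p+np.array(cn)/1000@R.T).round(1).tolist(),proj(c,bed(B,[(19,8.5,0),(19,-8.5,0),(17.5,7,0),(48,0,0)])).round(1).tolist())
print("row profile cols 290-345")
for v in range(215,300,5): print(v,g[v,288:346:2].tolist())
E
```

```text
bedpos/F/roterr mean [ 1.65  1.71  8.87 -0.33  0.28 -0.83 -0.12 -0.24 -0.04] sd [0.26 0.07 0.16 0.41 0.31 0.57 0.   0.02 0.01] 0.09047785691559448 13.95
[[323.4, 265.8], [300.9, 265.8], [325.1, 291.1]] [[296.1, 251.5], [336.5, 251.4], [299.7, 254.8], [316.3, 182.9]]
row profile cols 290-345
215 [45, 48, 46, 45, 49, 45, 48, 47, 45, 44, 45, 48, 48, 47, 45, 47, 48, 49, 45, 47, 46, 47, 48, 48, 47, 48, 49, 48, 47]
220 [51, 50, 53, 54, 52, 53, 53, 51, 52, 53, 54, 54, 53, 54, 53, 52, 52, 53, 52, 53, 53, 53, 54, 53, 53, 50, 54, 53, 52]
225 [52, 51, 50, 53, 53, 52, 51, 52, 53, 53, 52, 52, 50, 50, 52, 53, 51, 52, 52, 51, 51, 55, 53, 51, 52, 53, 55, 54, 55]
230 [60, 60, 58, 59, 59, 60, 58, 59, 59, 58, 59, 60, 60, 58, 58, 59, 58, 60, 60, 60, 59, 60, 61, 59, 61, 62, 60, 61, 61]
235 [82, 82, 83, 82, 81, 82, 81, 82, 81, 82, 81, 84, 81, 82, 81, 82, 83, 82, 82, 83, 82, 82, 84, 85, 82, 82, 82, 83, 84]
240 [80, 80, 79, 80, 79, 79, 79, 79, 80, 79, 79, 80, 81, 79, 80, 79, 82, 79, 79, 79, 79, 81, 80, 81, 80, 82, 81, 81, 83]
245 [82, 82, 81, 82, 81, 80, 82, 82, 82, 81, 81, 83, 80, 81, 82, 82, 81, 81, 82, 8
[... 645 characters left out ...]
9, 101, 115, 129, 130, 130, 129]
275 [129, 128, 128, 127, 113, 105, 83, 90, 93, 92, 92, 93, 95, 94, 94, 95, 96, 96, 94, 93, 94, 88, 77, 93, 120, 130, 129, 130, 129]
280 [128, 123, 97, 94, 84, 80, 83, 91, 93, 93, 93, 95, 93, 93, 95, 95, 92, 95, 93, 82, 84, 79, 81, 92, 116, 128, 128, 128, 128]
285 [130, 130, 104, 95, 86, 79, 76, 90, 93, 95, 96, 96, 95, 94, 94, 95, 93, 94, 94, 88, 82, 77, 81, 90, 110, 129, 130, 131, 130]
290 [101, 95, 96, 95, 88, 80, 78, 114, 117, 117, 117, 116, 117, 118, 117, 117, 117, 117, 116, 105, 86, 81, 81, 91, 109, 116, 117, 117, 127]
295 [91, 94, 92, 92, 85, 75, 72, 110, 116, 115, 116, 115, 116, 116, 115, 116, 116, 117, 115, 103, 77, 79, 83, 89, 105, 110, 110, 111, 119]
```

Call:
send_rows(
  steps=[-1.5,1.1,0,0,-0.2,0,5,-1.5,1.1,3,0,-0.2,0,5,-1.5,1.1,6,0,-0.2,0,5,-1.5,1.1,9,0,-0.2,0,5,-1.5,1.1,11,0,-0.2,0,5,-1.5,1.1,12,0,-0.2,0,5,-1.5,1.1,12,0,-0.2,0,5],
)

```text
clock: 14.88
tool_pos: [0.5778, 0.0431, 0.0644]
eef_rot: [-3.139, -0.523, -0.179]
ft_force: [0.3, -0.3, -1.4]
opening: 0.086
```

```bash
python3 st.py 4
```

```text
bedpos/F/roterr mean [-0.35  0.53 -3.64 -0.14  0.07 -0.46 -0.1   0.02 -0.05] sd [0.03 0.01 0.04 0.35 0.35 0.28 0.   0.   0.  ] 0.08674748207944848 15.075
```

Call:
send_rows(
  steps=[0,0,2,0,0,0,5,0,0,4,0,0,0,5,0,0,5,0,0,0,5,0,0,6,0,0,0,5,0,0,6,0,0,0,5],
)

```text
clock: 15.7
tool_pos: [0.5808, 0.0425, 0.0592]
eef_rot: [-3.139, -0.523, -0.179]
ft_force: [-0.3, 1.0, -0.8]
opening: 0.083
```

Call:
send_rows(
  steps=[0,0,1,0,0,0,5,0,0,1.5,0,0,0,5,0,0,1.5,0,0,0,5],
)

```text
clock: 16.08
tool_pos: [0.5815, 0.0424, 0.058]
eef_rot: [-3.139, -0.523, -0.179]
ft_force: [0.2, -1.2, -0.4]
opening: 0.086
```

```bash
python3 st.py 4
```

```text
bedpos/F/roterr mean [ -0.4    0.54 -11.16  -0.36  -0.03  -0.99  -0.1    0.02  -0.05] sd [0.03 0.01 0.01 0.55 0.45 0.25 0.   0.   0.  ] 0.08857985377244902 16.275
```

Bottom estimated at -13.4; creep on to contact.

Call:
send_rows(
  steps=[0,0,1,0,0,0,5,0,0,1,0,0,0,5,0,0,1,0,0,0,5],
)

```text
clock: 16.65
tool_pos: [0.582, 0.0423, 0.0571]
eef_rot: [-3.139, -0.523, -0.179]
ft_force: [0.6, -0.0, -0.0]
opening: 0.087
```

Call:
send_rows(
  steps=[0,0,1,0,0,0,5,0,0,1,0,0,0,5,0,0,1,0,0,0,5],
)

```text
clock: 17.02
tool_pos: [0.5825, 0.0422, 0.0563]
eef_rot: [-3.139, -0.523, -0.179]
ft_force: [1.2, 0.3, -0.7]
opening: 0.088
```

Call:
send_rows(
  steps=[0,0,1,0,0,0,5,0,0,1,0,0,0,5,0,0,1,0,0,0,5],
)

```text
clock: 17.4
tool_pos: [0.5828, 0.0423, 0.0561]
eef_rot: [-3.14, -0.523, -0.179]
ft_force: [-7.2, 1.0, 8.2]
opening: 0.087
```

```bash
python3 st.py 4
```

```text
bedpos/F/roterr mean [ -0.31   0.64 -13.45  -1.78  -0.37  11.25  -0.1    0.02  -0.04] sd [0.01 0.   0.   0.48 0.78 0.21 0.   0.   0.01] 0.08944436102609299 17.6
```

Call:
send_rows(
  steps=[0,0,-0.5,0,0,0,12,0,0,-0.5,0,0,0,20,0,0,-0.5,0,0,0,24,0,0,-0.5,0,0,0,26,0,0,-10,0,0,0,26,0,0,-40,0,0,0,26,0,0,-80,0,0,0,26,0,0,-80,0,0,0,26,0,0,-80,0,0,0,26],
)

```text
clock: 18.73
tool_pos: [0.5435, 0.0491, 0.1248]
eef_rot: [-3.139, -0.523, -0.179]
ft_force: [0.4, -0.1, -0.4]
opening: 0.305
```

```bash
python3 st.py 2; python3 - <<'E'
from h import *
c=cam("wrist","pics/w10.png")
g=cv2.cvtColor(c["pixels"],cv2.COLOR_RGB2GRAY).astype(np.float32)
B=[.5763,.0428,.0663,-.1779]
def smp(xs,ys,z):
    X=np.array([(x,y,z) for x in xs for y in ys],float);uv=proj(c,bed(B,X)).astype(np.float32)
    return cv2.remap(g,uv[:,0].reshape(len(xs),-1),uv[:,1].reshape(len(xs),-1),1)
ys=np.arange(-14,15);xs=np.arange(-26,27)
for x0 in (-10,0,10): print("y at x",x0,list(zip(ys.tolist(),smp([x0-1,x0,x0+1],ys,11).mean(0).astype(int).tolist())))
for y0 in (-3,0,3):print("x at y",y0,list(zip(xs.tolist(),smp(xs,[y0],11).mean(1).astype(int).tolist())))
E
```

```text
bedpos/F/roterr mean [-1.310e+00  2.400e-01  6.524e+01 -1.400e-01  4.400e-01 -6.200e-01
 -8.000e-02  1.200e-01 -4.000e-02] sd [0.15 0.03 0.14 0.32 0.49 0.05 0.   0.02 0.01] 0.3068110885422421 18.825
y at x -10 [(-14, 136), (-13, 135), (-12, 135), (-11, 135), (-10, 135), (-9, 135), (-8, 119), (-7, 102), (-6, 79), (-5, 79), (-4, 104), (-3, 118), (-2, 118), (-1, 118), (0, 118), (1, 118), (2, 119), (3, 118), (4, 115), (5, 88), (6, 73), (7, 80), (8, 101), (9, 132), (10, 135), (11, 135), (12, 135), (13, 135), (14, 135)]
y at x 0 [(-14, 131), (-13, 132), (-12, 131), (-11, 132), (-10, 131), (-9, 130), (-8, 118), (-7, 100), (-6, 88), (-5, 87), (-4, 105), (-3, 119), (-2, 120), (-1, 119), (0, 119), (1, 119), (2, 119), (3, 119), (4, 117), (5, 97), (6, 85), (7, 78), (8, 97), (9, 128), (10, 130), (11, 130), (12, 130), (13, 130), (14, 130)]
y at x 10 [(-14, 131), (-13, 131), (-12, 132), (-11, 131), (-10, 131), (-9, 131), (-8, 118), (-7, 102), (-6, 84), (-5, 85), (-4, 105), (-3, 119), (-2, 118), (-1, 118), (0, 119), (1, 119), (2, 118), (3, 119), (4, 116), (5, 93), (6, 84), (7, 94), (8, 118), (9, 129
[... 1114 characters left out ...]
 96), (16, 95), (17, 78), (18, 65), (19, 79), (20, 84), (21, 84), (22, 85), (23, 84), (24, 84), (25, 86), (26, 83)]
x at y 3 [(-26, 131), (-25, 132), (-24, 127), (-23, 105), (-22, 98), (-21, 99), (-20, 100), (-19, 102), (-18, 107), (-17, 117), (-16, 117), (-15, 117), (-14, 118), (-13, 118), (-12, 117), (-11, 118), (-10, 118), (-9, 119), (-8, 118), (-7, 119), (-6, 120), (-5, 120), (-4, 119), (-3, 119), (-2, 119), (-1, 119), (0, 118), (1, 118), (2, 118), (3, 118), (4, 118), (5, 119), (6, 119), (7, 119), (8, 119), (9, 119), (10, 119), (11, 118), (12, 120), (13, 101), (14, 95), (15, 95), (16, 90), (17, 69), (18, 64), (19, 77), (20, 84), (21, 81), (22, 84), (23, 84), (24, 83), (25, 83), (26, 81)]
```

Call:
send_rows(
  steps=[1.3,-30,0,0,0,0,28,1.3,-60,0,0,0,0,28,1.3,-85.5,0,0,0,0,28,1.3,-85.5,0,0,0,0,28,1.3,-85.5,25,0,0,0,28,1.3,-85.5,45,0,0,0,28,1.3,-85.5,55,0,0,0,28,1.3,-85.5,55,0,0,0,28,1.3,-85.5,55,0,0,0,28],
)

```text
clock: 20.0
tool_pos: [0.5871, 0.1281, 0.0783]
eef_rot: [-3.139, -0.524, -0.179]
ft_force: [0.4, 0.7, 0.3]
opening: 0.328
```

```bash
python3 st.py 3
```

```text
bedpos/F/roterr mean [ 1.630e+00  8.607e+01  1.154e+01 -3.900e-01 -1.600e-01 -2.000e-01
 -1.300e-01 -4.000e-02 -6.000e-02] sd [0.04 0.09 0.05 0.23 0.51 0.58 0.   0.01 0.  ] 0.330388829098186 20.15
```

Call:
send_rows(
  steps=[0,0,0,0,0,0,5,0,0,0,0,0,0,5,0,0,0,0,0,0,5,0,0,0,0,0,0,5],
  grip_force=20,
)

```text
clock: 20.65
tool_pos: [0.5871, 0.1282, 0.0786]
eef_rot: [-3.14, -0.524, -0.179]
ft_force: [-4.4, -1.7, 6.6]
opening: 0.108
```

Fin gripped. Slide shut: about 85 mm, first 80.

Call:
send_rows(
  steps=[0,8,0,0,0,0,5,0,18,0,0,0,0,5,0,28,0,0,0,0,5,0,38,0,0,0,0,5,0,48,0,0,0,0,5,0,58,0,0,0,0,5,0,68,0,0,0,0,5,0,76,0,0,0,0,5,0,80,0,0,0,0,5,0,82,0,0,0,0,5,0,82,0,0,0,0,5],
)

```text
clock: 22.02
tool_pos: [0.5727, 0.0475, 0.0786]
eef_rot: [-3.139, -0.524, -0.179]
ft_force: [-4.1, -0.1, 8.0]
opening: 0.108
```

Call:
send_rows(
  steps=[0,1,0,0,0,0,5,0,2,0,0,0,0,5,0,3,0,0,0,0,5,0,3,0,0,0,0,5],
)

```text
clock: 22.52
tool_pos: [0.5722, 0.0448, 0.0786]
eef_rot: [-3.139, -0.524, -0.179]
ft_force: [-5.0, 0.8, 7.7]
opening: 0.11
```

```bash
python3 st.py 3
```

```text
bedpos/F/roterr mean [ 1.54  1.28 11.44 -1.42  0.34  9.13 -0.14 -0.05 -0.04] sd [0.02 0.01 0.   0.33 0.11 0.23 0.   0.   0.  ] 0.10962901584916278 22.675
```

Expected stop near 0.9; creep on until force shows.

Call:
send_rows(
  steps=[0,0.5,0,0,0,0,5,0,1,0,0,0,0,5,0,1,0,0,0,0,5],
)

```text
clock: 23.05
tool_pos: [0.5722, 0.0444, 0.0786]
eef_rot: [-3.138, -0.525, -0.179]
ft_force: [-3.2, 4.5, 6.9]
opening: 0.109
```

Call:
send_rows(
  steps=[0,0.5,0,0,0,0,5,0,1,0,0,0,0,5,0,1,0,0,0,0,5],
)

```text
clock: 23.42
tool_pos: [0.5721, 0.0443, 0.0786]
eef_rot: [-3.136, -0.525, -0.179]
ft_force: [-2.8, 7.9, 5.8]
opening: 0.111
```

```bash
python3 st.py 3
```

```text
bedpos/F/roterr mean [ 1.57  0.74 11.45 -1.31  7.62  7.07 -0.26 -0.09 -0.07] sd [0.01 0.01 0.   0.43 0.48 0.4  0.   0.   0.  ] 0.10922946356657293 23.575
```

Call:
send_rows(
  steps=[0,0,0,0,0,0,12,0,0,0,0,0,0,20,0,-1,0,0,0,0,28,0,-1,0,0,0,0,30,0,-1,-10,0,0,0,30,0,-1,-50,0,0,0,30,0,-1,-100,0,0,0,30,0,-1,-100,0,0,0,30,0,-1,-100,0,0,0,30],
)

```text
clock: 24.7
tool_pos: [0.5223, 0.0523, 0.1647]
eef_rot: [-3.139, -0.524, -0.179]
ft_force: [-0.4, 0.2, -1.3]
opening: 0.35
```

```bash
python3 st.py 2; python3 - <<'E'
from h import *
c=cam("wrist","pics/w11.png")
g=cv2.cvtColor(c["pixels"],cv2.COLOR_RGB2GRAY).astype(np.float32)
B=[.5763,.0428,.0663,-.1779]
def smp(xs,ys,z):
    X=np.array([(x,y,z) for x in xs for y in ys],float);uv=proj(c,bed(B,X)).astype(np.float32)
    return cv2.remap(g,uv[:,0].reshape(len(xs),-1),uv[:,1].reshape(len(xs),-1),1)
for z,xr,ys in ((18.25,range(0,18),np.arange(-28,-14)),(18.25,range(0,18),np.arange(14,29)),(41,range(-6,8),np.arange(-12,13))):
    print(z,list(zip(ys.tolist(),smp(list(xr),ys,z).mean(0).astype(int).tolist())))
E
```

```text
bedpos/F/roterr mean [-2.8000e-01 -4.1000e-01  1.1019e+02 -4.9000e-01 -2.7000e-01 -3.9000e-01
 -8.0000e-02  1.5000e-01 -5.0000e-02] sd [0.22 0.03 0.23 0.03 0.35 0.37 0.   0.03 0.  ] 0.35008691633766187 24.8
18.25 [(-28, 130), (-27, 127), (-26, 121), (-25, 119), (-24, 118), (-23, 116), (-22, 103), (-21, 100), (-20, 101), (-19, 101), (-18, 99), (-17, 99), (-16, 100), (-15, 101)]
18.25 [(14, 99), (15, 99), (16, 100), (17, 101), (18, 102), (19, 103), (20, 104), (21, 101), (22, 92), (23, 91), (24, 94), (25, 94), (26, 94), (27, 97), (28, 118)]
41 [(-12, 98), (-11, 93), (-10, 92), (-9, 91), (-8, 89), (-7, 89), (-6, 88), (-5, 66), (-4, 36), (-3, 35), (-2, 34), (-1, 34), (0, 34), (1, 33), (2, 34), (3, 34), (4, 33), (5, 43), (6, 70), (7, 73), (8, 74), (9, 76), (10, 81), (11, 87), (12, 98)]
```

```bash
python3 -c "
from plant import ctrl;print(ctrl.hand_in())"
```

```text
the job is handed in; nothing more can be done
None
```

The tall block is in the slot with the keeper shut over it. I handed the job in at about 25 s, with the arm clear of everything.

**What I did**
- I gripped the fin and slid the keeper open until it met its stop.
- I picked up the block by its 9 mm faces and lowered it square to the face until it touched bottom at about 11 N.
- I released it, then slid the keeper about 85 mm back until it met the shut stop at about 8 N.

**Last checks**
- **Block:** after release, the wrist camera showed its top 9 mm by 30 mm, straight and at the expected height. It lies about 2.5 mm down-slope of centre, resting against the slot's lower wall.
- **Keeper:** the plate edges came out at -22.5 and +21.6 mm and the fin at -5 to +5.3 mm, so it is shut to within about 0.5 mm.
- **Other items:** I never moved the arm to the two low blocks or the ring gauge, but took no final picture of them.

**What disagreed**
- **Fingertip position:** the tips stood about 32 mm further back along the tool axis than the stated tool frame and reported pose imply. The wrist and side cameras agreed on this, so I worked from the images and contact forces.
- **Bed height:** my fitted height was about 1.6 mm too high, judged from where the block touched bottom.
- **Pictures:** I viewed 12, the maximum. The checks after the block was picked up, including those of the placed block and the shut keeper, are brightness profiles read from saved pictures, not pictures I viewed.

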